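Close the detector port with its sprung dust cap

TASK

Close the port of the light-measuring head with the dust cap that fits it, the larger of the two: lift the cap by pinching its two grips together, lower it straight into the port and press it gently down until its flange lies on the rim, then let go so that its tabs spring out under the rim and lock it there. Do not push hard on the port, and leave the smaller cap and the other things where they are.

Things in the scene. Friction and masses are not known exactly. Their poses are not given: they have to be found in the camera images.
- head: Light-measuring head fixed to the worktop: white housing 116 x 116 x 46 mm, a round upward port on its top in a ribbed aluminium collar 74 mm across. Origin: centre of its underside on the worktop, exactly under the upright port axis. The collar's height is set anew each time and not reported: its top rim is 70 to 90 mm above the origin; find it by touch. It stays put under allowed forces.
- port (a point): Point on the port axis at the housing's top, 46 mm above the worktop (not the rim). Rim: a lip 3 mm thick, bore 52 mm; under it the port is 60 mm wide for 19 mm. A sprung shutter plate 6.5 mm below the rim top yields up to 8 mm: 2 N at first touch, 1 N per mm more, 5.5 N when the cap's flange meets the rim; then the force rises steeply. All contact forces on the port added must stay under 30 N.
- dust_cap: The dust cap that fits (the larger), black, 70 to 105 g, upright on the worktop. Origin: centre of the underside of its plug, z up. Plug 49.2 mm across, 0 to 10 mm high, 2 mm chamfer at its foot; flange 66 mm across, 10 to 14 mm high. A square hooked tab 14 mm wide, 1.5 to 4.5 mm high, sticks out of the plug at +y and -y. With the flange on the rim the hooks lie 2.5 mm below the lip. Any yaw fits.
- cap_grips (a point): Point on the cap's axis midway between its two upright grips, 25 mm above the cap's underside. The grips stand at +y and -y of the cap, 15 to 34.5 mm high, each 20 mm wide along x. Free, their outer faces are 48 mm apart and the tabs reach 32.5 mm from the axis; pinched to their stops, 30 mm apart and 23.5 mm, which passes the bore of 26 mm radius.
- tab_a (a joint): Inward travel of the +y grip and tab of the dust cap, m: 0 free, 0.009 pinched to its stop; about 0.003 when sprung out under the rim, about 0.007 when caught inside the bore. Spring 1.5 N at 0, 7 N at 0.009.
- tab_b (a joint): The same for the -y grip and tab of the dust cap.
- small_cap: Smaller black cap for another port, to be left alone: flange 46 mm across, 28 mm high in all, two grips 30 mm apart over their outer faces. Origin: centre of its underside. It and the dust cap swap places from time to time.
- marker_pen: Marker pen lying on the worktop behind the head, 118 mm long (along its y), 17 mm thick; to be left alone. Origin: centre of its underside.
- bottle_amber: Small amber reagent bottle with a black screw cap, 30 mm across, 66 mm high, standing by itself at the right; to be left alone. Origin: centre of its underside.
- label_tape: Roll of white label tape lying flat at the left near the front, 60 mm across, 19 mm high; to be left alone. Origin: centre of its underside.
Mind the look-alikes: they are no part of the job. What is shaped like the dust_cap but green or yellow is not meant.

How it is judged:
By the outcome, as a careful person would: the job done as asked, in the order asked, and still so for the second after the job is handed in, with the robot touching nothing.
It also fails if it takes over 53 s, if anything falls off the work surface, if the arm or the gripper's body presses on something with over 40 N, if the wrist force passes 120 N, or if a joint passes its speed limit or range.

ROBOT

A 7-joint arm with a two-finger parallel gripper is mounted at the origin on a cart in front of the work surface, level with it; the furniture and walls round the work are solid. World frame = base frame: x ahead of the robot, y to its left, z up, the work surface at z = 0. Lengths are in m, angles in rad, forces in N, time in s.
With the tool pointing down it reaches from about 0.425 to 0.875 m from the base axis. Payload 4.7 kg.
Tool frame: the origin (TCP) lies between the finger pads; the fingertips stand 14 mm ahead of it and the grasp point (between the pads) lies 5 mm behind it; z points along the fingers, y is the line along which they close (so a half turn about z gives the same grasp; the last joint's range is limited). The gripper opens to 87 mm and grips with 3 to 60 N. Pads are 19 mm wide; open, the fingers measure 117 mm over their backs; the gripper's body (75 mm by 190 mm) begins 51 mm behind the grasp point.
Start: joints at [1.169, 0.321, -0.07, 1.45, 0.023, 1.371, -0.057], TCP at [0.263, -0.595, 0.237] pointing down, gripper open.
Joint ranges: [-2.86, 2.86], [-0.3, 2.09], [-1.38, 1.24], [0.06, 2.45], [-1.56, 4.7], [0.09, 2.05], [-2.69, 2.69]. Speed limits (rad/s): [2.57, 2.57, 3.14, 3.14, 3.14, 3.14, 3.14].

INTERFACE

Orientations are given as a rotation vector (axis times angle).
In Python, from bench import ctrl gives the robot as it stands.
- The arm moves only by the shell command python3 -m inch 'ROWS' [OPENING] [FORCE]. ROWS is JSON, a list of rows, each a list of 6 numbers: the shift along the world's x, y, z in mm, then the turn, a rotation vector about the world's x, y, z in degrees. In form: [[tx, ty, tz, rx, ry, rz], ...]. A call has 1 to 20 rows; each row is the pose to reach, as a shift and turn from the pose commanded when the call began; what a row does not reach only later rows make up. A row lasts 1/8 s, in which the tool goes at most 62.5 mm and 10.7 degrees, less where a joint would pass 70% of its speed; a pose out of reach is approached as far as the arm can. A call with a gripper value outside its range is refused whole. OPENING is the finger opening in mm, from 0 to 87, set as the call begins (- or left out, the last holds). The fingers move at their own pace and stop on an object; FORCE is the grip in N (left out, the last holds). Time passes only in rows, so rows that repeat a pose let the fingers close. It gives the time, the measured TCP pose, the force, the opening and the grip force at its end, in the units of the state.
- ctrl.get_state(): the state, without advancing time (a new reading comes with each control period).
- ctrl.get_image(name): name is "scene" or "top" or "wrist"; returns (picture, depth): 480x640x3 uint8, red, green, blue; 480x640 float32, m along the optical axis (not along the pixel's ray), 0 where there is no reading.
- ctrl.camera_params(name): a dict with "mtx" (3x3 intrinsics, pixels), "T" (4x4, takes a point from camera to world coordinates). Camera axes: x right, y down, z forward; pixel columns grow to the right and rows downward; lengths in m; the calibration is good to about 2 mm. A picture is of the moment at which its call begins: read the wrist's pose just before it. camera_params takes no time and is no camera call; for the wrist camera it gives the pose at the moment of the call.
- ctrl.close_job(): hands the job in; it is judged then, once.
The state is a dict: "time": time; "joint_positions": joint angles; "qd": joint speeds; "joint_torque": joint torques, N m; "position": TCP position; "tool_rot": TCP orientation; "ft_force": force on the tool from outside, world axes, zero at the start; "torque": the same for the moment, N m; "grip_width": opening from 0.0 (shut) to 1.0 (fully open); "grip_force": force on a finger pad.
Only numpy, scipy, OpenCV 4.12 (cv2) and the standard library are available. Lean on these libraries where they do the work, as an engineer would, in place of code of your own. Each camera call takes 0.05 s, during which the arm holds its last target. There are 200 camera calls.

## Working session

There is one attempt and no reset: what is moved stays moved. The work goes in short steps, Python scripts to look and compute and a shell command to move; the robot and the scene stay as the last step left them, time stands still between calls to the robot, and variables do not carry over. Pictures are saved under pics/ and viewed, at most 10 in all, crops included, and the job is handed in when it is done.

```bash
ls; mkdir -p pics; python3 - <<'E'
from bench import ctrl
import cv2,numpy as np
s=ctrl.get_state();print({k:np.round(v,3).tolist() for k,v in s.items()})
for n in("scene","top"):
    p,d=ctrl.get_image(n);c=ctrl.camera_params(n)
    cv2.imwrite(f"pics/{n}0.png",p[:,:,::-1]);np.savez(f"{n}0.npz",p=p,d=d,mtx=c["mtx"],T=c["T"])
    print(n,np.round(c["mtx"],1).tolist(),np.round(c["T"],3).tolist())
E
```

```text
pics
{'time': 0.0, 'joint_positions': [1.169, 0.322, -0.07, 1.452, 0.023, 1.371, -0.057], 'qd': [0.0, -0.0, 0.001, -0.001, -0.0, -0.001, 0.001], 'joint_torque': [0.0, -49.129, -0.404, -31.253, -0.064, 0.044, 0.0], 'position': [0.262, -0.594, 0.235], 'tool_rot': [-3.072, -0.648, 0.001], 'ft_force': [-0.48, -0.255, -0.526], 'torque': [-0.001, 0.038, 0.042], 'grip_force': 0.0, 'grip_width': 0.998}
scene [[493.3, 0.0, 319.5], [0.0, 493.3, 234.9], [0.0, 0.0, 1.0]] [[-0.872, -0.322, 0.369, 0.125], [-0.49, 0.577, -0.653, 0.681], [-0.002, -0.751, -0.661, 0.827], [0.0, 0.0, 0.0, 1.0]]
top [[449.2, 0.0, 319.4], [0.0, 449.2, 242.4], [0.0, 0.0, 1.0]] [[0.017, -0.983, 0.183, 0.375], [-1.0, -0.018, -0.003, -0.08], [0.006, -0.183, -0.983, 1.04], [0.0, 0.0, 0.0, 1.0]]
```

View pics/top0.png

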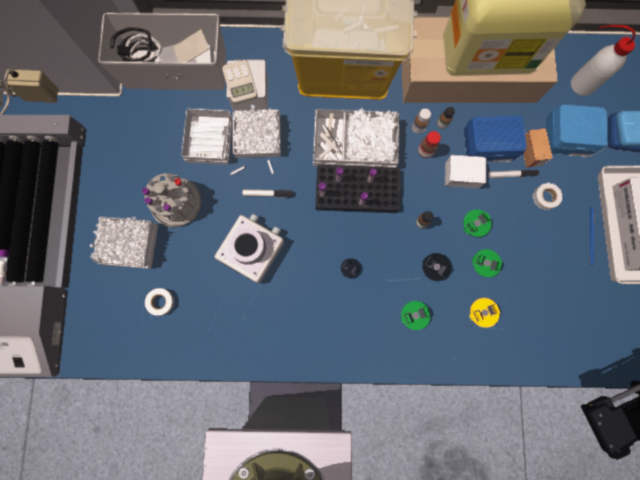

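View pics/scene0.png

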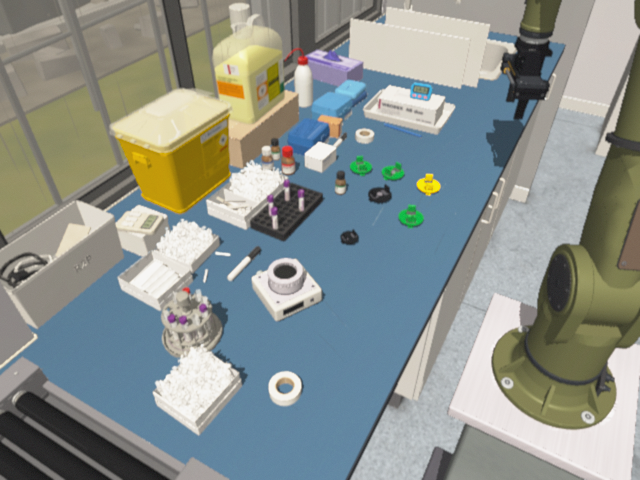

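The top view shows the large black cap at (437,266), the small one at (351,268) and the port at (247,245). The scene view has them at (380,194), (349,237) and (286,272). Next I enlarge both and triangulate.

```bash
cat > h.py <<'E'
import numpy as np,cv2
def ray(c,u,v):
    T=c["T"];d=T[:3,:3]@np.linalg.inv(c["mtx"])@[u,v,1.];return T[:3,3],d
def at_z(c,u,v,z):
    o,d=ray(c,u,v);return o+d*(z-o[2])/d[2]
def tri(a,ua,b,ub):
    o1,d1=ray(a,*ua);o2,d2=ray(b,*ub)
    t=np.linalg.lstsq(np.c_[d1,-d2],o2-o1,rcond=None)[0]
    p,q=o1+t[0]*d1,o2+t[1]*d2
    return (p+q)/2,np.linalg.norm(p-q)
def proj(c,P):
    q=c["mtx"]@(np.linalg.inv(c["T"])@np.r_[P,1])[:3];return q[:2]/q[2]
def cloud(c,d):
    v,u=np.mgrid[:480,:640];r=np.stack([u,v,np.ones_like(u)],-1)@np.linalg.inv(c["mtx"]).T*d[...,None]
    return r@c["T"][:3,:3].T+c["T"][:3,3]
E
python3 - <<'E'
from h import *
a=np.load("top0.npz");b=np.load("scene0.npz")
def crop(c,x,y,w=40,h=30):return cv2.resize(c["p"][y-h:y+h,x-w:x+w,::-1],(400,300),interpolation=cv2.INTER_CUBIC)
m=np.vstack([np.hstack([crop(a,437,266),crop(a,247,245)]),np.hstack([crop(b,380,194),crop(b,286,280)])])
cv2.imwrite("pics/m1.png",m)
for n,c in(("top",a),("scene",b)):
    P=cloud(c,c["d"]);hsv=cv2.cvtColor(c["p"],cv2.COLOR_RGB2HSV)
    for (x,y) in ([(437,266),(351,268)] if n=="top" else [(380,194),(349,237)]):
        s=np.s_[y-20:y+20,x-20:x+20];k=(c["p"][s].max(-1)<60)
        Q=P[s][k];Q=Q[(c["d"][s][k]>0)];vv,uu=np.nonzero(k)
        print(n,"px",uu.mean()+x-20,vv.mean()+y-20,"n",k.sum(),"cl mean",Q.mean(0).round(4),"min",np.percentile(Q,3,0).round(4),"max",np.percentile(Q,97,0).round(4))
    x,y=(247,245) if n=="top" else (286,275)
    s=np.s_[y-30:y+30,x-40:x+40];Q=P[s].reshape(-1,3)[c["d"][s].ravel()>0]
    k=(Q[:,2]>.06);print("collar",k.sum(),(Q[k].min(0)+Q[k].max(0))/2,np.ptp(Q[k],axis=0),np.percentile(Q[k][:,2],[5,50,95]))
E
```

```text
top px 436.582304526749 266.4526748971193 n 486 cl mean [ 0.5151 -0.3532  0.0158] min [ 0.4886 -0.3831  0.0099] max [ 0.542  -0.3248  0.0346]
top px 351.125 267.8875 n 240 cl mean [ 0.5084 -0.1568  0.0144] min [ 0.4897 -0.1753  0.0089] max [ 0.527  -0.1379  0.0273]
collar 901 [0.5462486  0.07656899 0.07257525] [0.07416735 0.07403438 0.02476441] [0.07105065 0.07759182 0.0825001 ]
scene px 379.66480446927375 194.93296089385476 n 179 cl mean [ 0.5147 -0.3437  0.0182] min [ 0.4907 -0.3736  0.0052] max [ 0.5417 -0.3224  0.0346]
scene px 349.30833333333334 237.84166666666664 n 120 cl mean [ 0.5086 -0.1476  0.0164] min [ 0.491  -0.1655  0.0045] max [ 0.5245 -0.1323  0.0287]
collar 931 [0.55039917 0.07773155 0.07276085] [0.07471055 0.07601164 0.02547525] [0.06405307 0.07702182 0.08383054]
```

View pics/m1.png

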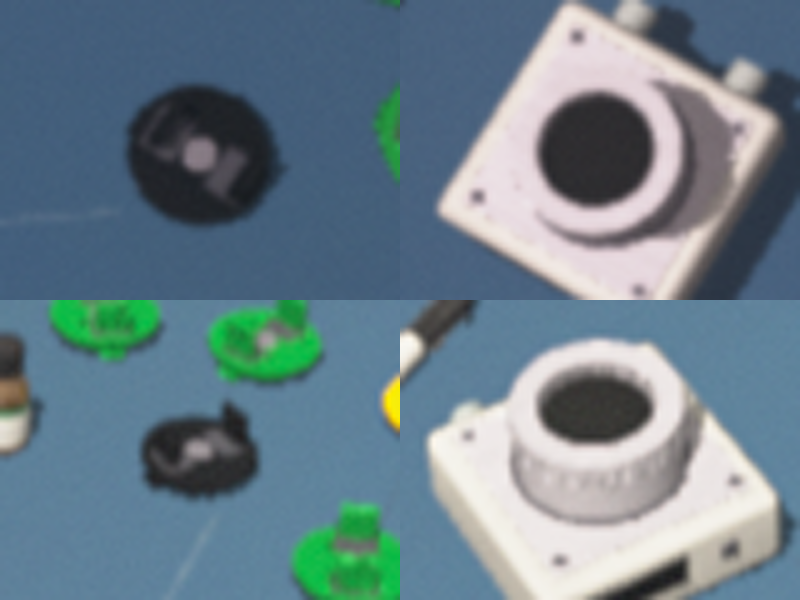

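Top left (crop) shows the grips at about (160,130) and (228,178), so the pinch line runs at about 55° in the world. The bore is at about (597,150), i.e. (246.4,245) in the full picture. Heights agree with the text (grips 34.6 mm, rim roughly 77–84 mm). I'll move over the cap.

```bash
python3 -m inch '[[25,24,0,0,0,-6],[50,48,0,0,0,-12],[75,73,0,0,0,-18],[100,97,0,0,0,-24],[126,122,0,0,0,-30],[152,146,0,0,0,-36],[177,170,0,0,0,-42],[202,195,0,0,0,-48],[228,220,0,0,0,-54],[253,244,0,0,0,-59],[253,244,0,0,0,-59],[253,244,0,0,0,-59]]' && python3 - <<'E'
from bench import ctrl
from h import *
s=ctrl.get_state();print(s["position"],s["joint_positions"],s["tool_rot"])
c=ctrl.camera_params("wrist");p,d=ctrl.get_image("wrist");cv2.imwrite("pics/w1.png",p[:,:,::-1]);np.savez("w1.npz",p=p,d=d,**c)
print(c["T"].round(3).tolist(),c["mtx"].round(1).tolist())
E
```

```text
time: 1.6
position: [0.5148, -0.3512, 0.2361]
tool_rot: [2.994, -0.949, -0.002]
ft_force: [0.3, 0.7, 0.4]
grip_width: 1.0
grip_force: 0.0
[ 0.51479923 -0.35121972  0.23611798] [ 0.67977544  0.2694564  -0.15137358  1.51889379  0.04203703  1.35741493
 -1.65962172] [ 2.99422859e+00 -9.48680333e-01 -1.93803759e-03]
[[-0.576, -0.786, -0.223, 0.576], [-0.817, 0.554, 0.157, -0.393], [0.001, 0.273, -0.962, 0.383], [0.0, 0.0, 0.0, 1.0]] [[386.6, 0.0, 320.7], [0.0, 386.6, 239.5], [0.0, 0.0, 1.0]]
```

View pics/w1.png

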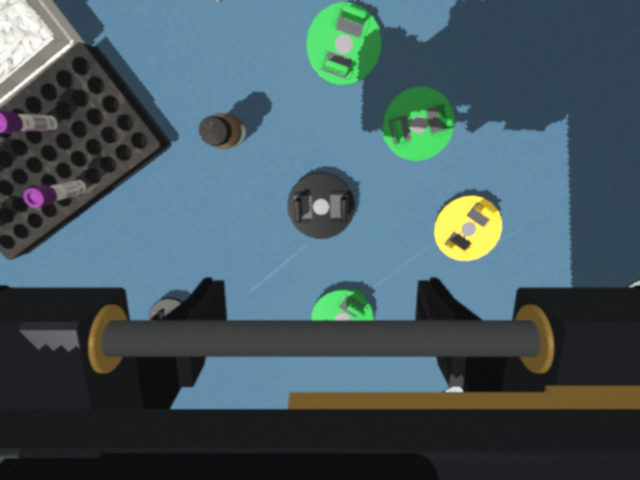

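The wrist view shows the large cap centred at about (321,205), grips at (300,207) and (341,205), nearly level with the closing line. The bottle at (222,130) and the yellow cap at (468,228) are clear of the fingers. I'll refine by cloud and triangulation.

```bash
python3 - <<'E'
from h import *
w=dict(np.load("w1.npz"));a=np.load("top0.npz");b=np.load("scene0.npz")
s=np.s_[165:245,275:370];P=cloud(w,w["d"])
Q=P[s].reshape(-1,3);Q=Q[w["d"][s].ravel()>0]
f=Q[(Q[:,2]>.008)]; print("z pct",np.percentile(f[:,2],[5,50,99]))
fl=Q[(Q[:,2]>.009)&(Q[:,2]<.02)];(c,r)=cv2.minEnclosingCircle(fl[:,:2].astype(np.float32));print("flange",c,r,len(fl))
g=Q[Q[:,2]>.028];print("grips n",len(g),"z",g[:,2].max())
rc=cv2.minAreaRect((g[:,:2]*1000).astype(np.float32));print("rect mm",rc,"pts",cv2.boxPoints(rc).round(1).tolist())
print("tool y ang",np.degrees(np.arctan2(w["T"][1,0],w["T"][0,0])))
m=(w["p"][s].max(-1)<110)&(w["p"][s][...,2]<90)
vv,uu=np.nonzero(m);print("px mask",uu.mean()+275,vv.mean()+165,m.sum())
# white dot px in the three views
for n,c,u in(("top",a,(436.7,266.5)),("scene",b,(379.5,194))):
    print(n,tri(w,(321,206.5),c,u))
print("dot depth",P[206,321],P[204,321])
cv2.imwrite("pics/c2.png",cv2.resize(w["p"][160:250,262:382,::-1],(800,600),interpolation=cv2.INTER_CUBIC))
E
```

```text
z pct [0.01214939 0.01351321 0.03449044]
flange (0.5180344581604004, -0.3520418405532837) 0.03308788686990738 3191
grips n 286 z 0.03586861804743491
rect mm ((517.9828491210938, -352.27984619140625), (49.17998504638672, 19.822797775268555), 56.03523635864258) pts [[496.0, -367.1000061035156], [512.5, -378.20001220703125], [539.9000244140625, -337.3999938964844], [523.5, -326.29998779296875]]
tool y ang -125.1816778072121
px mask 323.0051232788985 201.60294588536664 3123
top (array([ 0.51628535, -0.35324612,  0.01361309]), np.float64(0.0026725345328050274))
scene (array([ 0.51806717, -0.35229368,  0.01461626]), np.float64(0.001218956263726651))
dot depth [ 0.51769159 -0.35267519  0.01323689] [ 0.51927839 -0.35379347  0.01309079]
```

View pics/c2.png

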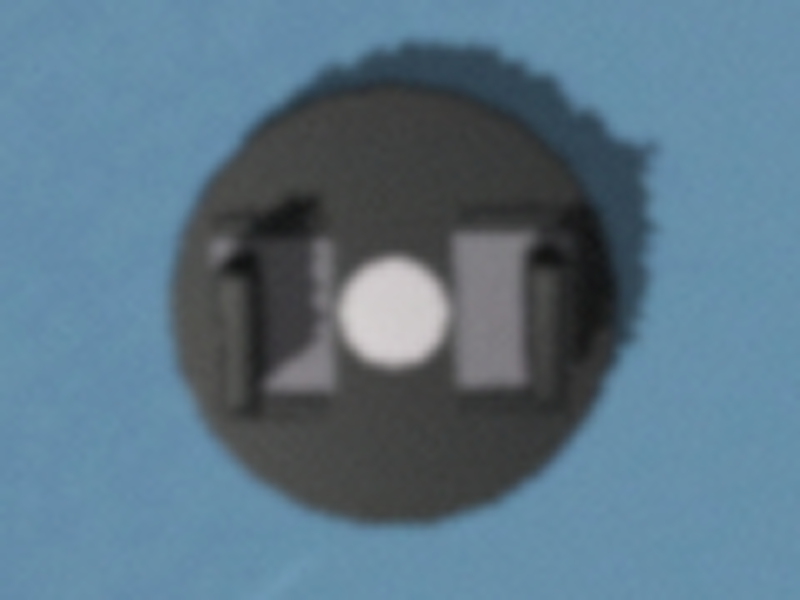

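The depth cloud puts the cap at (518.0, -352.3) mm with yaw 56°; its size (33.1 mm radius, grips 49×20, top 34.5) matches. Descend with the fingertips about 4 mm above the flange (TCP z = 32), after a 3 mm correction.

```bash
python3 -m inch '[[3,-1,-25,0,0,1],[3,-1,-60,0,0,1],[3,-1,-95,0,0,1],[3,-1,-130,0,0,1],[3,-1,-160,0,0,1],[3,-1,-180,0,0,1],[3,-1,-194,0,0,1],[3,-1,-202,0,0,1],[3,-1,-204,0,0,1],[3,-1,-204,0,0,1]]' && python3 -m inch '[[0,0,0,0,0,0],[0,0,0,0,0,0],[0,0,0,0,0,0],[0,0,0,0,0,0],[0,0,0,0,0,0],[0,0,0,0,0,0]]' 0 20
```

```text
time: 2.9
position: [0.519, -0.3519, 0.0333]
tool_rot: [3.003, -0.923, 0.002]
ft_force: [-0.3, -0.9, 0.2]
grip_width: 0.997
grip_force: 0.0
time: 3.65
position: [0.5185, -0.3517, 0.0327]
tool_rot: [3.003, -0.923, -0.0]
ft_force: [0.0, -0.3, 1.3]
grip_width: 0.402
grip_force: 5.4
```

```bash
python3 -m inch '[[0,0,0,0,0,0],[0,0,0,0,0,0],[0,0,0,0,0,0],[0,0,0,0,0,0]]' 0 20; python3 -m inch '[[0,0,5,0,0,0],[0,0,15,0,0,0],[0,0,30,0,0,0],[0,0,50,0,0,0],[0,0,75,0,0,0],[0,0,100,0,0,0],[0,0,115,0,0,0],[0,0,120,0,0,0],[0,0,120,0,0,0]]'; python3 - <<'E'
from bench import ctrl
from h import *
c=ctrl.camera_params("wrist");p,d=ctrl.get_image("wrist");np.savez("w2.npz",p=p,d=d,**c)
cv2.imwrite("pics/w2.png",p[:,:,::-1]);print(ctrl.get_state()["joint_positions"])
E
```

```text
time: 4.15
position: [0.5186, -0.3518, 0.0328]
tool_rot: [3.003, -0.923, 0.0]
ft_force: [-1.7, 0.4, 2.7]
grip_width: 0.329
grip_force: 20.0
time: 5.28
position: [0.5184, -0.3515, 0.1525]
tool_rot: [3.003, -0.923, -0.0]
ft_force: [0.3, -0.5, -1.2]
grip_width: 0.334
grip_force: 20.0
[ 0.67930958  0.32814431 -0.15399237  1.61625393  0.05303451  1.20267478
 -1.65304407]
```

View pics/w2.png

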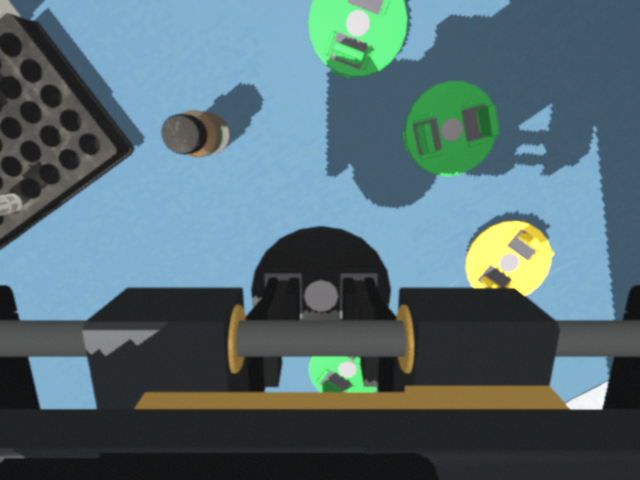

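The cap is in hand and level (opening about 29 mm, so pinched to the stops), and the wrist view shows its flange at (320,270) between the fingers. I carry it to a spot short of the port (turning 30° to keep joint 7 off its limit) and look there.

```bash
python3 -m inch '[[-3,15,5,0,0,1],[-8,50,12,0,0,3],[-13,90,20,0,0,6],[-18,130,20,0,0,9],[-23,170,20,0,0,12],[-28,210,20,0,0,15],[-33,250,20,0,0,18],[-39,290,20,0,0,21],[-45,330,20,0,0,24],[-51,370,20,0,0,27],[-57,410,20,0,0,29],[-60,430,20,0,0,30],[-60,437,20,0,0,30],[-60,437,20,0,0,30],[-60,437,20,0,0,30]]'; cat > look.py <<'E'
import sys
from bench import ctrl
from h import *
n=sys.argv[1];s=ctrl.get_state()
c=ctrl.camera_params("wrist");p,d=ctrl.get_image("wrist");np.savez(n+".npz",p=p,d=d,**c)
cv2.imwrite(f"pics/{n}.png",p[:,:,::-1]);tp=s["position"];print(tp,s["joint_positions"].round(3),s["ft_force"].round(2))
P=cloud(c,d);ok=d>0
near=ok&(abs(P[...,0]-.548)<.05)&(abs(P[...,1]-.077)<.05)&(P[...,2]>.066)&(P[...,2]<.1)
Q=P[near];z=np.percentile(Q[:,2],[5,25,50,75,95]);print("collar n",len(Q),"z",z.round(4))
top=Q[Q[:,2]>z[3]-.004][:,:2]
(cc,r)=cv2.minEnclosingCircle(top.astype(np.float32));print("outer circ",np.round(cc,4),round(r,4))
# bore edge: innermost rim points by angle
for it in range(3):
    v=top-cc;th=np.arctan2(v[:,1],v[:,0]);rr=np.hypot(*v.T);b=((th+np.pi)/(2*np.pi)*36).astype(int)
    pts=np.array([top[b==k][rr[b==k].argmin()] for k in range(36) if (b==k).sum()>3])
    el=np.linalg.lstsq(np.c_[2*pts,np.ones(len(pts))],(pts**2).sum(1),rcond=None)[0];cc=el[:2]
print("bore circ",cc.round(4),np.sqrt(el[2]+cc@cc).round(4),len(pts))
# held cap flange
R=cv2.Rodrigues(s["tool_rot"])[0];L=(P-tp)@R
k=ok&(np.hypot(L[...,0],L[...,1])<.045)&(abs(L[...,2]-.0187)<.006)&(L[...,2]>.012)
F=L[k];print("cap flange n",len(F),"toolz med",np.median(F[:,2]).round(4),"plane",np.linalg.lstsq(np.c_[F[:,:2],np.ones(len(F))],F[:,2],rcond=None)[0].round(4))
print("flange min max",F.min(0).round(4),F.max(0).round(4))
E
python3 look.py w3
```

```text
time: 7.2
position: [0.4588, 0.0838, 0.1724]
tool_rot: [3.139, -0.118, -0.001]
ft_force: [-1.1, 0.2, -0.5]
grip_width: 0.334
grip_force: 20.0
[0.45880714 0.08380108 0.17242339] [ 0.304 -0.006 -0.536  1.956 -0.003  1.191 -1.876] [-1.06  0.18 -0.46]
collar n 12185 z [0.0728 0.0737 0.0792 0.0802 0.081 ]
outer circ [0.5495 0.0783] 0.0378
bore circ [0.5494 0.0783] 0.0259 36
cap flange n 7867 toolz med 0.0194 plane [0.0194 0.0022 0.019 ]
flange min max [-0.0124 -0.0336  0.0127] [0.0336 0.0316 0.0236]
```

View pics/w3.png

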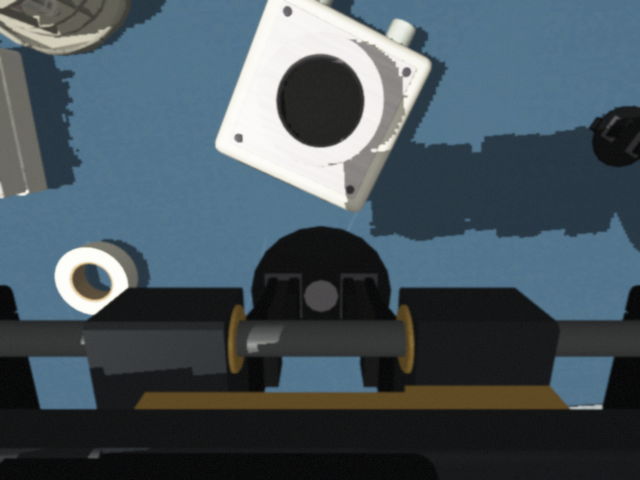

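The wrist view shows the port bore at (320,100) and the held cap at (320,270). The rim measures about 80 mm high, bore (549.4, 78.3), radius 25.9 (matches 26). Since the fit has only about 1.4 mm of clearance, I check where the cap sits in the hand with the same camera, so the bias cancels.

```bash
cat > cap.py <<'E'
import sys
from h import *
from scipy.optimize import least_squares
def fit(n,tp,rv):
    w=dict(np.load(n+".npz"));R=cv2.Rodrigues(np.array(rv))[0];P=cloud(w,w["d"]);L=(P-tp)@R
    k=(w["d"]>0)&(np.hypot(L[...,0],L[...,1])<.05)&(L[...,2]>.012)&(L[...,2]<.024)
    k=cv2.morphologyEx(k.astype(np.uint8),cv2.MORPH_OPEN,np.ones((3,3)))
    # boundary pixels, rays cut with the plane of the flange top, toolz .019
    e=[]
    for u in range(258,385,2):
        v=np.nonzero(k[200:300,u])[0]
        if len(v): e.append((u,v[0]+200-.5))
    E=[]
    for u,v in e:
        o,d=ray(w,u,v);o=(o-tp)@R;d=d@R;E.append((o+d*(.0187-o[2])/d[2])[:2])
    E=np.array(E);E=E[E[:,0]>.012]
    r=least_squares(lambda q:np.hypot(*(E-q[:2]).T)-q[2],[0,0,.033],loss="soft_l1",f_scale=.0005).x
    r2=least_squares(lambda q:np.hypot(*(E-q[:2]).T)-.033,[0,0],loss="soft_l1",f_scale=.0005).x
    print(n,len(E),"free",r.round(4),"R33",r2.round(4),"world",(R@np.r_[r2,0]).round(4))
fit("w2",np.array([.5184,-.3515,.1525]),[3.003,-.923,0])
fit("w3",np.array([0.45880714,0.08380108,0.17242339]),[3.139,-.118,-.001])
a=np.load("top0.npz");b=np.load("scene0.npz")
print("bore from top",at_z(a,246.4,245,.08))
E
python3 cap.py
```

```text
w2 64 free [ 0.0015 -0.0011  0.032 ] R33 [ 0.0004 -0.0011] world [0.0009 0.0007 0.    ]
w3 64 free [ 0.0021 -0.0011  0.0319] R33 [ 0.0009 -0.0011] world [ 0.001  0.001 -0.   ]
bore from top [0.54576148 0.07543657 0.08      ]
```

The cap's centre appears at (+0.7, -1.0) mm in the tool frame in the same camera, i.e. world (+1, +1), so TCP goes to (548.4, 77.3). I move above and descend to 9 mm over the rim.

```bash
python3 -m inch '[[10,-1,0,0,0,0],[30,-2.5,0,0,0,0],[52,-4,0,0,0,0],[72,-5.5,0,0,0,0],[85,-6.5,0,0,0,0],[90,-6.5,0,0,0,0],[90,-6.5,-10,0,0,0],[90,-6.5,-25,0,0,0],[90,-6.5,-40,0,0,0],[90,-6.5,-48,0,0,0],[90,-6.5,-50,0,0,0],[90,-6.5,-50,0,0,0],[90,-6.5,-50,0,0,0]]'; python3 -m inch '[[0,0,-1.5,0,0,0],[0,0,-3,0,0,0],[0,0,-4.5,0,0,0],[0,0,-6,0,0,0],[0,0,-6,0,0,0]]'
```

```text
time: 8.88
position: [0.549, 0.079, 0.1232]
tool_rot: [-3.139, 0.114, -0.002]
ft_force: [-0.0, 0.2, -1.1]
grip_width: 0.33
grip_force: 20.0
time: 9.5
position: [0.5484, 0.0788, 0.1164]
tool_rot: [3.139, -0.114, -0.001]
ft_force: [-0.9, 1.0, -0.3]
grip_width: 0.334
grip_force: 20.0
```

```bash
python3 -m inch '[[0,-1.5,0,0,0,0],[0,-1.5,0,0,0,0],[0,-1.5,0,0,0,0]]'; python3 -m inch '[[0,0,-1,0,0,0],[0,0,-2,0,0,0],[0,0,-3,0,0,0],[0,0,-4,0,0,0],[0,0,-4,0,0,0]]';  python3 -c "
from bench import ctrl
for i in range(1):
  s=ctrl.get_state();print(s['position'],s['ft_force'],s['torque'])"
```

```text
time: 9.88
position: [0.5486, 0.0773, 0.1166]
tool_rot: [3.139, -0.115, 0.0]
ft_force: [-1.0, -0.0, -1.3]
grip_width: 0.329
grip_force: 20.0
time: 10.5
position: [0.5484, 0.0773, 0.1124]
tool_rot: [3.139, -0.114, -0.0]
ft_force: [0.0, 0.3, -1.5]
grip_width: 0.33
grip_force: 20.0
[0.54842354 0.07731794 0.11244133] [ 0.017474    0.29734303 -1.46334912] [0.04941098 0.02226658 0.04144593]
```

```bash
python3 -m inch '[[0,0,-1,0,0,0],[0,0,-2,0,0,0],[0,0,-2,0,0,0]]'; python3 -m inch '[[0,0,-1,0,0,0],[0,0,-2,0,0,0],[0,0,-2,0,0,0]]'
```

```text
time: 10.88
position: [0.5484, 0.0773, 0.1105]
tool_rot: [3.139, -0.114, -0.0]
ft_force: [-0.3, 0.3, -1.1]
grip_width: 0.335
grip_force: 20.0
time: 11.25
position: [0.5485, 0.0773, 0.1085]
tool_rot: [3.139, -0.114, -0.0]
ft_force: [0.2, 0.0, -1.6]
grip_width: 0.33
grip_force: 20.0
```

```bash
for i in 1 2; do python3 -m inch '[[0,0,-1,0,0,0],[0,0,-2,0,0,0],[0,0,-2,0,0,0]]'; done
```

```text
time: 11.62
position: [0.5486, 0.0774, 0.1068]
tool_rot: [3.139, -0.114, 0.0]
ft_force: [-0.8, -0.0, 1.0]
grip_width: 0.333
grip_force: 20.0
time: 12.0
position: [0.5486, 0.0774, 0.1048]
tool_rot: [3.139, -0.114, 0.0]
ft_force: [-1.7, -0.2, 3.7]
grip_width: 0.331
grip_force: 20.0
```

```bash
python3 -m inch '[[0,0,-0.5,0,0,0],[0,0,-1,0,0,0],[0,0,-1,0,0,0]]'; python3 -m inch '[[0,0,-0.5,0,0,0],[0,0,-0.5,0,0,0],[0,0,-0.5,0,0,0]]'
```

```text
time: 12.38
position: [0.5486, 0.0774, 0.1037]
tool_rot: [3.139, -0.115, 0.0]
ft_force: [-1.9, 1.1, 4.2]
grip_width: 0.333
grip_force: 20.0
time: 12.75
position: [0.5487, 0.0774, 0.1036]
tool_rot: [3.139, -0.115, 0.0]
ft_force: [-3.3, -0.9, 6.7]
grip_width: 0.333
grip_force: 20.0
```

```bash
python3 -m inch '[[0,0,-0.5,0,0,0],[0,0,-0.5,0,0,0],[0,0,-0.5,0,0,0]]';  python3 -m inch '[[0,0,-0.5,0,0,0],[0,0,-0.5,0,0,0],[0,0,-0.5,0,0,0]]'
```

```text
time: 13.12
position: [0.5487, 0.0774, 0.1036]
tool_rot: [3.139, -0.115, 0.001]
ft_force: [-4.2, -0.9, 10.0]
grip_width: 0.334
grip_force: 20.0
time: 13.5
position: [0.5487, 0.0774, 0.1035]
tool_rot: [3.139, -0.115, 0.001]
ft_force: [-4.0, -1.0, 11.9]
grip_width: 0.337
grip_force: 20.0
```

Force rose steeply at TCP z = 103.5 after 3.4 mm of shutter travel, so the flange is on the rim. I let go.

```bash
python3 -m inch '[[0,0,0,0,0,0],[0,0,0,0,0,0],[0,0,0,0,0,0],[0,0,0,0,0,0],[0,0,0,0,0,0],[0,0,0,0,0,0],[0,0,0,0,0,0]]' 80; python3 -m inch '[[0,0,4,0,0,0],[0,0,12,0,0,0],[0,0,25,0,0,0],[0,0,40,0,0,0],[-15,0,60,0,0,0],[-40,0,70,0,0,0],[-70,0,75,0,0,0],[-85,5,75,0,0,0],[-90,5,75,0,0,0],[-90,5,75,0,0,0],[-90,5,75,0,0,0]]'; python3 - <<'E'
from bench import ctrl
from h import *
c=ctrl.camera_params("wrist");p,d=ctrl.get_image("wrist");P=cloud(c,d)
t=(d>0)&(abs(P[...,0]-.549)<.036)&(abs(P[...,1]-.078)<.036)
Q=P[t];g=Q[Q[:,2]>.1]
print("z top",np.percentile(g[:,2],98),"rect",cv2.minAreaRect((g[:,:2]*1000).astype(np.float32)))
f=Q[(Q[:,2]>.074)&(Q[:,2]<.094)];f=f[(np.hypot(f[:,0]-.549,f[:,1]-.078)<.032)]
A=np.c_[f[:,:2]-[.549,.078],np.ones(len(f))];q=np.linalg.lstsq(A,f[:,2],rcond=None)[0];print("flange plane",q,np.percentile(f[:,2],[5,50,95]))
v,u=np.nonzero(t);u0,v0=int(u.mean()),int(v.mean());v0=max(v0,75)
cv2.imwrite("pics/end.png",cv2.resize(p[v0-75:v0+75,u0-100:u0+100,::-1],(800,600),interpolation=cv2.INTER_CUBIC))
E
```

```text
time: 14.38
position: [0.5485, 0.0774, 0.102]
tool_rot: [3.139, -0.114, -0.0]
ft_force: [0.1, -0.0, -0.4]
grip_width: 0.908
grip_force: 0.0
time: 15.75
position: [0.4591, 0.0823, 0.177]
tool_rot: [-3.139, 0.115, 0.0]
ft_force: [-0.7, 0.5, 0.9]
grip_width: 0.918
grip_force: 0.0
z top 0.10679154147826918 rect ((549.0924072265625, 78.30818939208984), (43.42244338989258, 19.875511169433594), 85.85879516601562)
flange plane [-0.0015323   0.00139791  0.08517508] [0.08386701 0.08509808 0.08662245]
```

View pics/end.png

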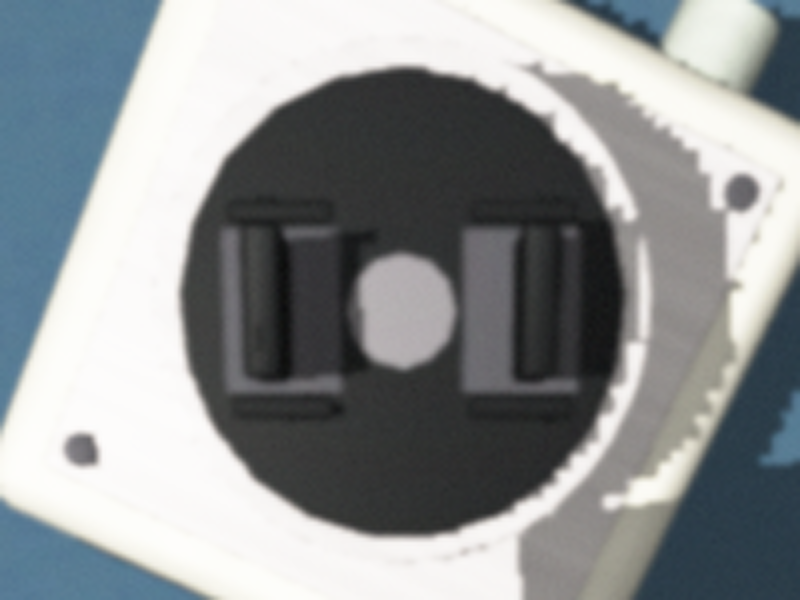

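The grips are now about 42 mm apart, i.e. 3 mm of travel each: the tabs are sprung out under the rim (caught in the bore they would be 34 mm apart). The flange is level and centred at about (549, 78), and the robot is clear, so I hand in.

```bash
python3 -c "
from bench import ctrl
print(ctrl.close_job())"
```

```text
the job is handed in; nothing more can be done
None
```

The larger dust cap is in the port with its tabs sprung out under the rim and its flange level. I pressed with about 13 N at most, moved nothing else, and handed the job in at about 16 s; no verdict came back.

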